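# Seat a board in the drilling jig and snap the toggle clamp shut

### The job

Get the plywood board ready for drilling: with closed fingers, push it flat along the jig's base until its long edge lies flush against the wooden fence and its end is fully home against the end stop. Then push the toggle clamp's upright handle over and down until it snaps past centre into its locked position, so that the rubber foot holds the board there. Only push, with nothing between the fingers: do not grip or lift the board, do not grip the handle, and leave the tools lying about where they are.

Things in the scene. Friction and masses are not known exactly. Their poses are not given: they have to be found in the camera images.
- jig: Drilling jig, screwed down: 15 mm plywood base, wooden fence, end stop, drill guide, toggle clamp. Origin on the bench top under the inside corner of fence and stop. +x: across the board to the fence; +y: along the fence to the stop and clamp; z up. Fence face x = 0 (y -275 to 25 mm), stop face y = 0 (x -78 to 0), both up to z 37. Base top z 15; base x -110 to 27, y -275 to -18, and x -78 to 27 on to y 108 mm.
- drill_bush (a point): Centre of the top of the steel drill guide's bush, 51 mm above the bench, axes as the jig's. The guide is a 5 mm plate, 34 mm wide along the fence, that reaches from the fence out over the base to x -65 mm in the jig's frame; its underside is at z 37 mm and the board slides freely under it.
- board_middle (a point): Centre of the loose plywood board (half-way up), 85 x 240 x 18 mm, 0.28 kg, flat on the jig's base. At the start it lies a few degrees askew, 20 to 40 mm short of the fence and of the stop. Fully home its centre is at x -42.5, y -120, z 24 mm in the jig's frame. Ordinary wood-on-wood friction.
- board: The same board, for its orientation: origin at the centre of its underside, x across its 85 mm width, y along its 240 mm length, z up.
- handle_tip (a point): Free end of the clamp's straight handle, on its centre line, 104 mm from the pin it turns on. Black grip 21 mm wide (jig x), 16 mm thick, the last 68 mm to the tip. The point's z points along the handle away from the pin, x is the jig's x. In the jig's frame: open (upright) at x -42.5, y 54, z 151 mm; shut (nearly level, pointing along +y) at y 164, z 64 mm.
- handle_pin (a point): Pin the handle turns on. In the jig's frame: x -42.5; open y 58, z 47 mm; shut y 60, z 70 mm; it rises mostly in the first two thirds of the throw. The tip swings about it towards +y, then down. Push the face turned to the board: the -y side when upright, the top when level. That face and the raised bar are over 40 mm apart above z 110 mm.
- clamp_handle (a joint): Angle of handle to clamp bar, rad: 0 open (the start), grows as it is thrown, 2.47 at dead centre, 2.56 snapped shut on its stop. It moves easily (about 1 N at the tip) until the rubber foot meets the board, about 30 degrees before the end; then it takes up to about 8 N at the tip and snaps past centre.
- clamp_pad: Rubber foot of the clamp, domed, 18 mm across, on the end of the bar; origin at the centre of its underside, axes turn with the bar. Open, the bar slants up over the board: its highest point is about z 0.13 m, the foot reaches forward to y -40 mm, z 85 mm in the jig's frame. Shut, the foot presses on the board 30 mm from the end stop with about 20 N.
- screwdriver: Bystander: red-handled screwdriver, 206 mm, lying behind the fence. Origin under its middle, length along its y.
- tape_measure: Bystander: tape measure standing on the bench left of the jig, 36 x 87 x 62 mm. Origin under its middle.
- pencil: Bystander: carpenter's pencil, 12 x 170 x 8 mm, on the bench in front of the jig. Origin under its middle, length along its y.
- marker: Bystander: marker pen, 16 x 130 x 18 mm, on the bench beyond the jig's open end. Origin under its middle, length along its y.
- bolt: Bystander: hex bolt, 22 x 66 x 19 mm, lying on the jig's base beside the clamp. Origin under its middle, length along its y.
- sanding_block: Bystander: sanding block, 61 x 100 x 32 mm, on the bench to the right. Origin under its middle.

How it is judged:
On the way:
1. the board is home against fence and end stop while the clamp is still open (x of board_middle in the frame of jig above -0.045 m and y of board_middle in the frame of jig above -0.1225 m and angle between the y axis of board and the y axis of jig, either way round below 0.02 rad and value of joint clamp_handle below 1.2 rad), for 0.2 s.
At the end, for the whole second after the job is handed in: The board lies flat on the base within 2.5 mm of fence and end stop and within 0.02 rad of the fence's direction, at rest; the handle is past centre in its locked position (joint above 2.51) and the rubber foot presses on the board with more than 10 N (x of board_middle in the frame of jig above -0.045 m and y of board_middle in the frame of jig above -0.1225 m and angle between the y axis of board and the y axis of jig, either way round below 0.02 rad and value of joint clamp_handle above 2.51 rad and contact force between clamp_pad and board above 10 N and linear speed of board below 0.01 m/s and z of board_middle in the frame of jig below 0.027 m); the robot touches nothing.
It fails at once if the board is lifted or tipped (more than 6 mm or 0.1 rad) (z of board_middle in the frame of jig above 0.03 m or angle between board's own z axis and vertical above 0.1 rad).
It fails at once if the board is taken between the fingers (x of the grasp point in the frame of board_middle between -0.038 and 0.038 m and y of the grasp point in the frame of board_middle between -0.115 and 0.115 m and z of the grasp point in the frame of board_middle between -0.02 and 0.02 m).
It fails at once if the handle is taken between the fingers (x of the grasp point in the frame of handle_tip between -0.006 and 0.006 m and y of the grasp point in the frame of handle_tip between -0.005 and 0.005 m and z of the grasp point in the frame of handle_tip between -0.08 and 0 m).
It fails at once if a bystander is moved by more than 3 cm (distance of any of screwdriver, tape_measure, pencil, marker, bolt, sanding_block from where it was at the start of the episode above 0.03 m).
It also fails if it takes over 69 s, if anything falls off the work surface, if the arm or the gripper's body presses on something with over 40 N, if the wrist force passes 120 N, or if a joint passes its speed limit or range.

### The arm

A 6-joint arm with a two-finger parallel gripper is mounted at the origin on a cart in front of the work surface, level with it; the furniture and walls round the work are solid. World frame = base frame: x ahead of the robot, y to its left, z up, the work surface at z = 0. Lengths are in m, angles in rad, forces in N, time in s.
With the tool pointing down it reaches from about 0.25 to 0.775 m from the base axis. Payload 4 kg.
Tool frame: the origin (TCP) lies at the very end of the fingers, on their centre line; the grasp point (between the pads) lies 19 mm behind it; z points along the fingers, y is the line along which they close (so a half turn about z gives the same grasp; the last joint's range is limited). The gripper opens to 94 mm and grips with 3 to 60 N. Pads are 16 mm wide; open, the fingers measure 119 mm over their backs; the gripper's body (75 mm by 177 mm) begins 78 mm behind the grasp point.
Start: joints at [1.022, 0.087, 1.371, -0, 1.684, -0.103], TCP at [0.237, 0.496, 0.206] pointing down, gripper open.
Joint ranges: [-3.1, 3.1], [-0.76, 2.03], [0.27, 2.55], [-1.08, 4.22], [0.17, 2.65], [-2.57, 2.57]. Speed limits (rad/s): [2.79, 2.79, 3.14, 3.14, 3.14, 3.14].

### API

Orientations are given as [roll, pitch, yaw] about the fixed x, y, z axes, in that order (R = Rz(yaw) Ry(pitch) Rx(roll)).
In Python, from bench import robot, snapshot, finder gives the robot as it stands.
- The arm moves only by the tool drive_tool, never from a script. Its argument "deltas" is text: rows parted by semicolons, each of 7 numbers parted by spaces: the shift along the tool's x, y, z each as a share of 100 mm, from -1 to 1, then the turn, a rotation vector about the tool's x, y, z each as a share of 90 degrees, from -1 to 1, then the finger opening in mm, from 0 to 94. In form: tx ty tz rx ry rz gripper; .... A call has 1 to 5 rows; each row is the pose to reach, as a shift and turn from the pose commanded when the call began, along the tool's axes at that moment; what a row does not reach only later rows make up. A row lasts 1/10 s, in which the tool goes at most 50 mm and 8.59 degrees, less where a joint would pass 70% of its speed; a pose out of reach is approached as far as the arm can. A call with a number of a shift or a turn outside -1 to 1 is refused whole. A call with a gripper value outside its range is refused whole. The fingers move at their own pace and stop on an object; the grip force is fixed at half the most. Time passes only in rows, so rows that repeat a pose let the fingers close. It gives the time, the measured TCP pose, the force, the opening and the grip force at its end, in the units of the state.
- robot.get_obs(): the state, without advancing time (a new reading comes with each control period).
- snapshot(name): name is "side" or "top"; returns a dict with "img" (384x512x3 uint8, red, green, blue), "fx", "fy", "cx", "cy" (pixels), "T" (4x4, takes a point from camera to world coordinates). Camera axes: x right, y up, looking along -z (the intrinsics and any distortion apply to the point x, -y, -z); pixel columns grow to the right and rows downward; lengths in m; the calibration is good to about 2 mm. A picture is of the moment at which its call begins. There is no depth.
- robot.close_job(): hands the job in; it is judged then, once.
Trained networks look in the newest picture that a camera, given by its name, has taken for a name from the list of things; names that differ only in an ending like _2 or _b are one class to them, and where a whole thing is asked for, a point or a joint stands for the part that bears it (a point fixed in the world has none). Each returns a list of dicts, best first, with "confidence" (0 to 1); they miss things now and then, are a little off and sometimes report something else, mostly with a low value. They report only what shows in the picture. A call takes as long as a camera call.
- finder.look_for(camera, thing): "xy" ([column, row] in pixels, amid what is visible of it).
- finder.masks_of(camera, thing): "region" (384x512 bool, what is visible of it) and "xy" ([column, row] in pixels, amid what is visible of it).
- finder.landmark_of(camera, thing): "xy" ([column, row] in pixels: a listed point, or the origin of a listed thing).
The state is a dict: "time": time; "joint_positions": joint angles; "qvel": joint speeds; "joint_torque": joint torques, N m; "tool_pos": TCP position; "ee_rot": TCP orientation; "wrist_force": force on the tool from outside, world axes, zero at the start; "wrist_torque": the same for the moment, N m; "width": finger opening in m; "finger_force": force on a finger pad.
Only numpy, scipy, OpenCV 4.12 (cv2) and the standard library are available. Lean on these libraries where they do the work, as an engineer would, in place of code of your own. Each camera call takes 0.05 s, during which the arm holds its last target. There are 200 camera calls.

## Working session

There is one attempt and no reset: what is moved stays moved. The work goes in short steps, Python scripts to look and compute and a tool call to move; the robot and the scene stay as the last step left them, time stands still between calls to the robot, and variables do not carry over. Pictures are saved under pics/ and viewed, at most 10 in all, crops included, and the job is handed in when it is done.

Besides the shell and the picture viewer there is one more tool, called after ">>>" as name(argument=value, ...) on one line, values as JSON. drive_tool: Moves the arm, as the interface text tells. Shift numbers are shares of 100 mm and turn numbers shares of 90 degrees, none past 1 either way. Its arguments: {"type":"object","properties":{"deltas":{"type":"string"}},"required":["deltas"]}

```bash
mkdir -p pics; ls; cat > h.py <<'E'
import numpy as np, cv2
from bench import robot, snapshot, finder
from scipy.spatial.transform import Rotation as R
def ray(s,px):
    T=np.array(s["T"]);d=np.array([(px[0]-s["cx"])/s["fx"],-(px[1]-s["cy"])/s["fy"],-1])
    return T[:3,3],T[:3,:3]@d
def onz(s,px,z):
    o,d=ray(s,px);return o+d*(z-o[2])/d[2]
def proj(s,p):
    T=np.array(s["T"]);c=T[:3,:3].T@(np.array(p)-T[:3,3]);return np.array([s["cx"]-s["fx"]*c[0]/c[2],s["cy"]+s["fy"]*c[1]/c[2]])
E
python3 - <<'E'
from h import *
S={}
for n in("top","side"):
    s=snapshot(n);S[n]=s;cv2.imwrite(f"pics/{n}0.png",s["img"][...,::-1])
    print(n,[k for k in s], np.round(s["T"],3).tolist(),s["fx"])
    for t,z in(("jig",0),("drill_bush",.051),("board_middle",.024),("board",.015),("handle_tip",.151),("handle_pin",.047),("clamp_pad",.085),("bolt",.015),("tape_measure",0),("marker",0)):
        l=finder.landmark_of(n,t)
        print(n,t,[(np.round(a["xy"],1).tolist(),round(a["confidence"],2),np.round(onz(s,a["xy"],z),3).tolist()) for a in l[:2]])
print(robot.get_obs())
E
```

```text
pics
top ['img', 'fx', 'fy', 'cx', 'cy', 'T'] [[-0.003, 0.991, -0.133, 0.345], [-1.0, -0.005, -0.014, -0.173], [-0.015, 0.133, 0.991, 1.2], [0.0, 0.0, 0.0, 1.0]] 380.421797078932
top jig [([246.3, 180.2], 0.6, [0.542, -0.127, 0.0])]
top drill_bush [([301.5, 185.8], 0.57, [0.516, -0.297, 0.051])]
top board_middle [([296.3, 198.8], 0.91, [0.479, -0.283, 0.024]), ([227.7, 177.1], 0.58, [0.549, -0.069, 0.024])]
top board [([294.9, 195.5], 0.57, [0.491, -0.28, 0.015]), ([299.2, 184.5], 0.49, [0.525, -0.294, 0.015])]
top handle_tip [([257.6, 188.0], 0.68, [0.495, -0.164, 0.151]), ([226.5, 187.0], 0.54, [0.499, -0.077, 0.151])]
top handle_pin [([229.3, 192.1], 0.61, [0.498, -0.076, 0.047])]
top clamp_pad [([261.3, 187.9], 0.61, [0.505, -0.174, 0.085]), ([227.4, 195.4], 0.45, [0.483, -0.074, 0.085])]
top bolt [([226.2, 176.6], 0.62, [0.552, -0.064, 0.015])]
top tape_measure [([138.6, 189.7], 0.89, [0.514, 0.218, 0.0])]
top marker [([356.2, 160.8], 0.65, [0.604, -0.479, 0.0])]
side ['img', 'fx', 'fy', 'cx', 'cy', 'T'] [[-0.992, 0.062, -0.107, 0.357], [-0.124, -0.548, 0.827, 0.941], [-0.007, 0
[... 766 characters left out ...]
474, 0.0])]
{'time': 1.1, 'joint_positions': array([ 1.02189634e+00,  8.72093626e-02,  1.37070208e+00, -2.99044527e-05,
        1.68360113e+00, -1.03097232e-01]), 'qvel': array([ 0.00171048,  0.00103696,  0.00145147,  0.00025157,  0.00146208,
       -0.00019592]), 'joint_torque': array([ 8.09305166e-04, -3.40055037e+01, -3.02602136e+01,  7.15977838e-02,
        2.38964672e-02, -2.12997116e-05]), 'tool_pos': array([0.23717126, 0.49625409, 0.2054997 ]), 'ee_rot': array([3.14151606e+00, 3.77975665e-05, 2.69578653e+00]), 'wrist_force': array([-0.0501048 , -0.63428469, -0.07029903]), 'wrist_torque': array([-0.00595348,  0.03307543, -0.04088441]), 'finger_force': 0.0, 'width': 0.09430401788459097}
```

```bash
python3 - <<'E'
import cv2
a=cv2.imread("pics/top0.png")[110:260,190:390];cv2.imwrite("pics/topc.png",cv2.resize(a,None,fx=4,fy=4,interpolation=2))
a=cv2.imread("pics/side0.png")[130:280,180:330];cv2.imwrite("pics/sidec.png",cv2.resize(a,None,fx=4,fy=4,interpolation=2))
E
```

```text
(no output)
```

View pics/topc.png

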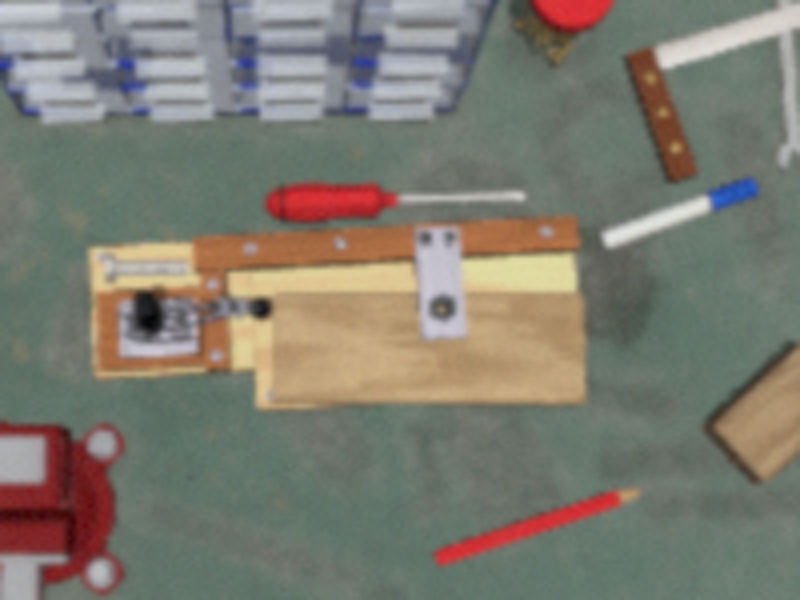

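View pics/sidec.png

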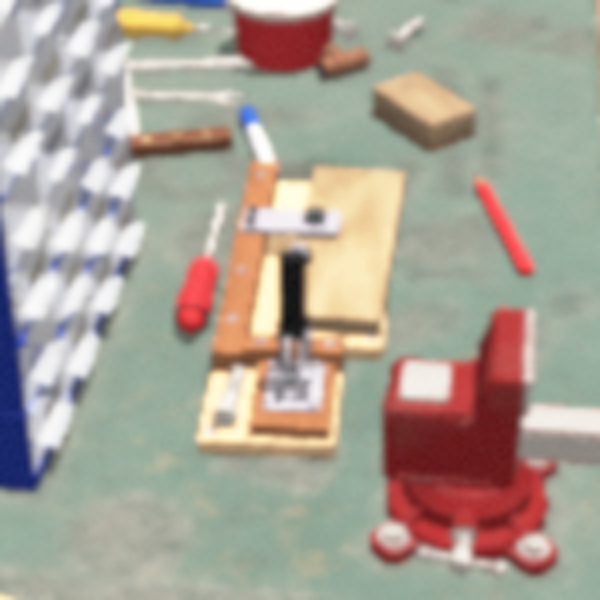

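The top view shows the fence on the far side (world +x), with the stop and upright clamp at the left (world +y). The board lies askew to it, with top corners near crop (272,293), (272,402), (585,402) and (585,293). I'll fit the jig and board poses from these corners.

```bash
cat > fit.py <<'E'
from h import *
from scipy.optimize import least_squares
S={n:snapshot(n) for n in("top","side")}
J={"top":[((27,108,15),(89,248)),((-78,108,15),(97,378)),((-110,-18,15),(257,408)),((27,-275,37),(577,217)),((0,-275,37),(580,248)),((27,25,37),(195,239)),((0,0,37),(230,268)),((-78,0,37),(231,370))],
"side":[((27,108,15),(200,443)),((-78,108,15),(335,447)),((27,-275,37),(250,165)),((0,-275,37),(277,165))]}
B={"top":[((42.5,120,18),(272,293)),((-42.5,120,18),(272,402)),((-42.5,-120,18),(585,402)),((42.5,-120,18),(585,293))],
"side":[((42.5,-120,18),(313,166)),((-42.5,-120,18),(405,172)),((-42.5,120,18),(380,323))]}
off={"top":(190,110),"side":(180,130)}
def W(p,m,z):
    c,s=np.cos(p[2]),np.sin(p[2]);x,y,h=np.array(m)/1000
    return [p[0]+c*x-s*y,p[1]+s*x+c*y,h+z]
for nm,D,z in(("jig",J,0),("board",B,.015)):
  for cams in(("top",),("top","side")):
    f=lambda p:np.concatenate([proj(S[c],W(p,m,z))-(np.array(q)/4+off[c]) for c in cams for m,q in D[c]])
    r=least_squares(f,[.55,-.15,0],loss="soft_l1");print(nm,cams,np.round(r.x,4),np.round(f(r.x).reshape(-1,2),1).tolist())
E
python3 fit.py
```

```text
jig ('top',) [ 0.5458 -0.1293  0.0499] [[0.3, -0.1], [-0.4, 0.3], [0.2, 0.8], [0.4, -0.5], [0.4, 0.3], [-0.5, -0.7], [-0.8, 0.2], [0.2, -0.3]]
jig ('top', 'side') [ 0.5463 -0.1282  0.0516] [[-0.0, -0.2], [-0.7, 0.2], [-0.0, 0.6], [0.1, -0.8], [0.0, 0.0], [-0.8, -0.8], [-1.1, 0.0], [-0.1, -0.5], [0.1, -1.9], [0.8, -1.5], [0.3, -2.0], [0.6, -1.8]]
board ('top',) [ 0.4843 -0.2845 -0.0062] [[0.2, -0.1], [0.1, -0.0], [0.2, 0.1], [-0.5, -0.0]]
board ('top', 'side') [ 0.4848 -0.2835 -0.0056] [[-0.1, -0.2], [-0.2, -0.2], [-0.1, -0.1], [-0.8, -0.2], [0.6, -0.8], [0.1, -0.9], [0.3, -1.5]]
```

```bash
python3 - <<'E'
import cv2
a=cv2.imread("pics/top0.png")[130:330,60:260];a=cv2.resize(a,None,fx=3,fy=3)
cv2.imwrite("pics/v.png",a)
E
```

```text
(no output)
```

View pics/v.png

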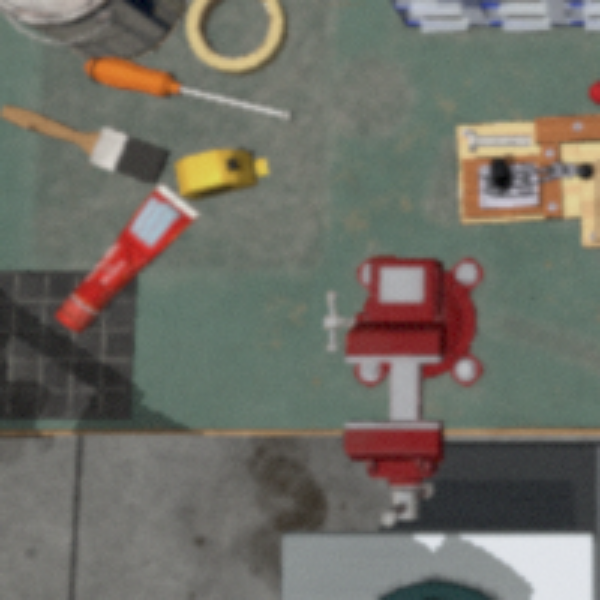

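The vise is at the lower centre (jaw around crop 395,340), between the robot and the clamp's end. I'll triangulate its height to get a safe path.

```bash
python3 - <<'E'
from h import *
a,b=snapshot("top"),snapshot("side")
for p,q in(((192,240),(303,209)),((208,238),(303,209)),((194,225),(287,225))):
    o,d=ray(a,p);o2,d2=ray(b,q);t=np.linalg.lstsq(np.c_[d,-d2],o2-o,rcond=None)[0];print(o+d*t[0],o2+d2*t[1])
E
```

```text
[0.35216414 0.01353458 0.16740027] [0.3536684  0.01352303 0.16740914]
[ 0.35772513 -0.02577546  0.13945345] [ 0.35353213 -0.02572864  0.13940823]
[0.39506088 0.01853302 0.11262131] [0.3951307  0.01853336 0.11262461]
```

>>> drive_tool(deltas="0 0 -0.45 0 0 0.09 0; 0 0 -0.9 0 0 0.18 0; 0 0 -0.9 0 0 0.27 0; 0 0 -0.9 0 0 0.36 0; 0 0 -0.9 0 0 0.45 0")

```text
time: 1.8
tool_pos: [0.2373, 0.4964, 0.2962]
ee_rot: [3.14, -0.001, 1.983]
wrist_force: [-0.8, 0.1, -0.1]
width: 0.0575
finger_force: 0.0
```

>>> drive_tool(deltas="0 0 0 0 0 0.09 0; 0 0 0 0 0 0.18 0; 0 0 0 0 0 0.235 0; 0 0 0 0 0 0.235 0")

```text
time: 2.2
tool_pos: [0.2372, 0.4962, 0.2955]
ee_rot: [3.142, -0.0, 1.62]
wrist_force: [0.9, 0.3, 0.3]
width: 0.025
finger_force: 0.0
```

>>> drive_tool(deltas="-0.4 0.3 0 0 0 0 0; -0.8 0.6 0 0 0 0 0; -1 0.66 0 0 0 0 0; -1 0.66 0 0 0 0 0")

```text
time: 2.6
tool_pos: [0.3092, 0.3977, 0.296]
ee_rot: [3.141, -0.0, 1.618]
wrist_force: [-0.2, -0.1, 1.3]
width: 0.0006
finger_force: 0.0
```

>>> drive_tool(deltas="-0.4 0.3 0 0 0 0 0; -0.8 0.6 0 0 0 0 0; -1 0.66 0 0 0 0 0; -1 0.66 0 0 0 0 0")

```text
time: 3.0
tool_pos: [0.3796, 0.3019, 0.2956]
ee_rot: [3.141, -0.0, 1.618]
wrist_force: [-0.9, 0.3, -0.9]
width: 0.0005
finger_force: 0.0
```

>>> drive_tool(deltas="-0.5 0 0 0 0 0 0; -1 0 0 0 0 0 0; -1 0 0 0 0 0 0")

```text
time: 3.3
tool_pos: [0.3838, 0.2007, 0.2962]
ee_rot: [3.14, 0.001, 1.616]
wrist_force: [-0.2, -0.5, 0.2]
width: 0.0005
finger_force: 0.0
```

>>> drive_tool(deltas="-0.5 0 0 0 0 0 0; -1 0 0 0 0 0 0; -1 0 0 0 0 0 0")

```text
time: 3.6
tool_pos: [0.3892, 0.1007, 0.2958]
ee_rot: [3.14, 0.001, 1.614]
wrist_force: [-0.5, 0.6, 0.2]
width: 0.0006
finger_force: 0.0
```

>>> drive_tool(deltas="-0.5 0 0 0 0 0 0; -1 0 0 0 0 0 0; -1 0 0 0 0 0 0")

```text
time: 3.9
tool_pos: [0.3943, 0.0007, 0.2953]
ee_rot: [3.142, 0.001, 1.614]
wrist_force: [1.2, -0.4, 0.4]
width: 0.0008
finger_force: 0.0
```

>>> drive_tool(deltas="-0.5 0 0 0 0 0 0; -1 0 0 0 0 0 0; -1 0 0 0 0 0 0")

```text
time: 4.2
tool_pos: [0.3993, -0.0988, 0.2947]
ee_rot: [-3.141, 0.0, 1.615]
wrist_force: [0.1, 1.2, 0.1]
width: 0.0004
finger_force: 0.0
```

>>> drive_tool(deltas="-0.5 0 0 0 0 0 0; -1 0 0 0 0 0 0; -1 0 0 0 0 0 0")

```text
time: 4.5
tool_pos: [0.4046, -0.1981, 0.2941]
ee_rot: [-3.14, -0.001, 1.617]
wrist_force: [0.1, -0.8, 0.3]
width: 0.0006
finger_force: 0.0
```

>>> drive_tool(deltas="-0.5 0 0 0 0 0 0; -1 0 0 0 0 0 0; -1 0 0 0 0 0 0")

```text
time: 4.8
tool_pos: [0.4099, -0.2977, 0.2934]
ee_rot: [-3.14, -0.002, 1.618]
wrist_force: [0.3, 0.8, 0.6]
width: 0.0004
finger_force: 0.0
```

>>> drive_tool(deltas="0 0 0.45 0 0 0 0; 0 0 0.9 0 0 0 0; 0 0 0.9 0 0 0 0")

```text
time: 5.1
tool_pos: [0.4055, -0.2893, 0.1958]
ee_rot: [-3.129, -0.015, 1.623]
wrist_force: [-0.5, 1.1, -1.0]
width: 0.0006
finger_force: 0.0
```

>>> drive_tool(deltas="0 0 0.45 0 0 0 0; 0 0 0.9 0 0 0 0; 0 0 0.9 0 0 0 0")

```text
time: 5.4
tool_pos: [0.4066, -0.2916, 0.111]
ee_rot: [-3.134, -0.009, 1.622]
wrist_force: [-0.6, 0.4, 0.5]
width: 0.0004
finger_force: 0.0
```

>>> drive_tool(deltas="0 0 0.4 0 0 0 0; 0 0 0.7 0 0 0 0; 0 0 0.89 0 0 0 0; 0 0 0.89 0 0 0 0; 0 0 0.89 0 0 0 0")

```text
time: 5.9
tool_pos: [0.4109, -0.2974, 0.0302]
ee_rot: [3.137, 0.003, 1.621]
wrist_force: [0.3, 0.1, 0.5]
width: 0.0002
finger_force: 0.0
```

```bash
python3 - <<'E'
from h import *
s=snapshot("top");a=s["img"][110:260,190:390,::-1];cv2.imwrite("pics/t1.png",cv2.resize(a,None,fx=4,fy=4,interpolation=2));o=robot.get_obs();print(o["tool_pos"])
E
```

```text
[ 0.41095179 -0.29771823  0.03042347]
```

View pics/t1.png

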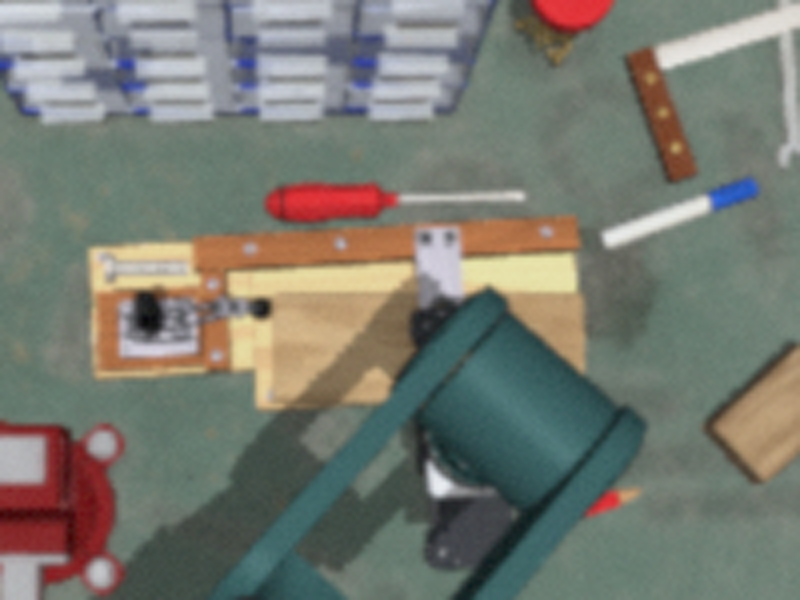

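>>> drive_tool(deltas="0 0 0.03 0 0 0 0; 0 0.07 0.05 0 0 0 0; 0 0.14 0.05 0 0 0 0; 0 0.14 0.05 0 0 0 0")

```text
time: 6.35
tool_pos: [0.4233, -0.2957, 0.0218]
ee_rot: [3.141, 0.0, 1.62]
wrist_force: [-0.1, -0.5, 0.5]
width: 0.0003
finger_force: 0.0
```

>>> drive_tool(deltas="0 0.05 0 0 0 0 0; 0 0.1 0 0 0 0 0; 0 0.15 0 0 0 0 0; 0 0.2 0 0 0 0 0; 0 0.25 0 0 0 0 0")

```text
time: 6.85
tool_pos: [0.4473, -0.2944, 0.0214]
ee_rot: [-3.141, -0.0, 1.62]
wrist_force: [-2.0, -0.6, 0.7]
width: 0.0005
finger_force: 0.9
```

>>> drive_tool(deltas="0 0.03 0 0 0 0 0; 0 0.06 0 0 0 0 0; 0 0.06 0 0 0 0 0")

```text
time: 7.15
tool_pos: [0.4538, -0.294, 0.0214]
ee_rot: [3.141, -0.0, 1.62]
wrist_force: [0.1, -0.0, -0.2]
width: 0.0004
finger_force: 0.0
```

>>> drive_tool(deltas="0 0.03 0 0 0 0 0; 0 0.06 0 0 0 0 0; 0 0.06 0 0 0 0 0")

```text
time: 7.45
tool_pos: [0.4597, -0.2937, 0.0214]
ee_rot: [3.141, -0.0, 1.62]
wrist_force: [0.2, 0.2, -0.3]
width: 0.0008
finger_force: 0.1
```

>>> drive_tool(deltas="0 0.02 0 0 0 0 0; 0 0.04 0 0 0 0 0; 0 0.05 0 0 0 0 0")

```text
time: 7.75
tool_pos: [0.4608, -0.2936, 0.0214]
ee_rot: [-3.134, -0.001, 1.62]
wrist_force: [-11.2, -0.6, 6.2]
width: 0.0004
finger_force: 5.8
```

```bash
python3 - <<'E'
from h import *
o=robot.get_obs();print(o["tool_pos"],o["wrist_force"])
s=snapshot("side");a=s["img"][130:280,180:330,::-1];cv2.imwrite("pics/s1.png",cv2.resize(a,None,fx=4,fy=4,interpolation=2))
E
```

```text
[ 0.46080014 -0.29356423  0.02139411] [-11.20974189  -0.62046952   6.21920444]
```

View pics/s1.png

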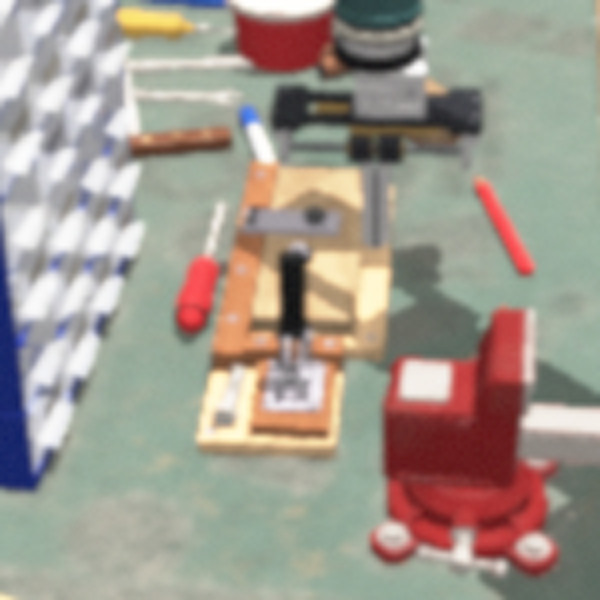

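>>> drive_tool(deltas="0 -0.15 0 0 0 0 0; 0 -0.3 -0.1 0 0 0 0; -0.3 -0.35 -0.2 0 0 0 0; -0.7 -0.35 -0.2 0 0 0 0; -1 -0.35 -0.2 0 0 0 0")

```text
time: 8.3
tool_pos: [0.4349, -0.3973, 0.0426]
ee_rot: [3.139, 0.002, 1.619]
wrist_force: [0.4, 0.1, 0.2]
width: 0.0004
finger_force: 0.0
```

>>> drive_tool(deltas="-0.3 0 0 0 0 0 0; -0.55 0.2 0 0 0 0 0; -0.55 0.55 0 0 0 0 0; -0.55 0.83 0 0 0 0 0; -0.55 0.83 0 0 0 0 0")

```text
time: 8.8
tool_pos: [0.5232, -0.4455, 0.041]
ee_rot: [3.139, 0.0, 1.622]
wrist_force: [-0.8, 0.4, -0.2]
width: 0.0005
finger_force: 0.0
```

>>> drive_tool(deltas="0 0 0.1 0 0 0 0; 0 0 0.19 0 0 0 0; 0 0 0.19 0 0 0 0; 0 0 0.19 0 0 0 0")

```text
time: 9.2
tool_pos: [0.5185, -0.4457, 0.0216]
ee_rot: [-3.14, -0.001, 1.619]
wrist_force: [-0.1, -0.4, 0.4]
width: 0.0006
finger_force: 0.0
```

>>> drive_tool(deltas="0.1 0 0 0 0 0 0; 0.2 0 0 0 0 0 0; 0.3 0 0 0 0 0 0; 0.36 0 0 0 0 0 0; 0.42 0 0 0 0 0 0")

```text
time: 9.7
tool_pos: [0.5178, -0.4038, 0.0229]
ee_rot: [3.141, 0.002, 1.62]
wrist_force: [-1.1, -1.0, -0.5]
width: 0.0005
finger_force: 0.7
```

>>> drive_tool(deltas="0.05 0 0 0 0 0 0; 0.1 0 0 0 0 0 0; 0.15 0 0 0 0 0 0; 0.18 0 0 0 0 0 0; 0.2 0 0 0 0 0 0")

```text
time: 10.2
tool_pos: [0.5168, -0.3843, 0.0229]
ee_rot: [3.141, 0.001, 1.62]
wrist_force: [0.4, -2.5, 1.9]
width: 0.0004
finger_force: 1.2
```

>>> drive_tool(deltas="0.02 0 0 0 0 0 0; 0.04 0 0 0 0 0 0; 0.04 0 0 0 0 0 0")

```text
time: 10.5
tool_pos: [0.5166, -0.38, 0.0226]
ee_rot: [3.141, -0.0, 1.62]
wrist_force: [0.7, -2.0, 2.3]
width: 0.0005
finger_force: 1.0
```

>>> drive_tool(deltas="0.02 0 0 0 0 0 0; 0.03 0 0 0 0 0 0; 0.03 0 0 0 0 0 0")

```text
time: 10.8
tool_pos: [0.5163, -0.3778, 0.0225]
ee_rot: [3.141, 0.001, 1.62]
wrist_force: [0.2, -4.0, 1.5]
width: 0.0003
finger_force: 2.3
```

>>> drive_tool(deltas="0.02 0 0 0 0 0 0; 0.03 0 0 0 0 0 0; 0.03 0 0 0 0 0 0")

```text
time: 11.1
tool_pos: [0.5164, -0.3777, 0.023]
ee_rot: [3.14, 0.007, 1.619]
wrist_force: [1.2, -10.5, -1.0]
width: 0.0005
finger_force: 5.2
```

>>> drive_tool(deltas="0.01 0 0 0 0 0 0; 0.01 0 0 0 0 0 0; -0.2 0 0 0 0 0 0; -0.35 0 -0.1 0 0 0 0; -0.35 0 -0.1 0 0 0 0")

```text
time: 11.6
tool_pos: [0.5179, -0.4096, 0.0326]
ee_rot: [3.141, -0.001, 1.618]
wrist_force: [0.1, -0.2, 1.0]
width: 0.0008
finger_force: 0.0
```

>>> drive_tool(deltas="0 -0.35 0 0 0 0 0; 0 -0.7 0 0 0 0 0; 0.3 -0.8 0 0 0 0 0; 0.7 -0.8 0 0 0 0 0; 1 -0.8 0 0 0 0 0")

```text
time: 12.1
tool_pos: [0.4316, -0.3093, 0.0312]
ee_rot: [-3.14, -0.005, 1.619]
wrist_force: [1.4, 0.5, 0.5]
width: 0.0007
finger_force: 0.0
```

>>> drive_tool(deltas="0.2 0 0.05 0 0 0 0; 0.3 0 0.1 0 0 0 0; 0.3 0 0.1 0 0 0 0; 0.3 0 0.1 0 0 0 0")

```text
time: 12.5
tool_pos: [0.4315, -0.283, 0.0221]
ee_rot: [-3.141, -0.001, 1.62]
wrist_force: [-0.1, -0.3, -0.3]
width: 0.0004
finger_force: 0.0
```

>>> drive_tool(deltas="0 0.1 0 0 0 0 0; 0 0.2 0 0 0 0 0; 0 0.25 0 0 0 0 0; 0 0.28 0 0 0 0 0; 0 0.3 0 0 0 0 0")

```text
time: 13.0
tool_pos: [0.4603, -0.2822, 0.0224]
ee_rot: [-3.137, 0.0, 1.62]
wrist_force: [-6.7, -0.9, 5.1]
width: 0.0002
finger_force: 3.7
```

>>> drive_tool(deltas="0 0.02 0 0 0 0 0; 0 0.03 0 0 0 0 0; 0 0.03 0 0 0 0 0")

```text
time: 13.3
tool_pos: [0.4603, -0.2822, 0.0224]
ee_rot: [-3.132, -0.0, 1.62]
wrist_force: [-10.6, -1.3, 7.3]
width: 0.0005
finger_force: 5.6
```

```bash
python3 - <<'E'
from h import *
for n in("top","side"):
    s=snapshot(n)
    a=s["img"][150:225,200:350,::-1] if n=="top" else s["img"][160:235,225:300,::-1]
    cv2.imwrite(f"pics/{n}2.png",cv2.resize(a,None,fx=8 if n=="side" else 5,fy=8 if n=="side" else 5,interpolation=2))
print(robot.get_obs()["wrist_force"])
E
```

```text
[-9.94760747 -1.2196005   6.69634122]
```

View pics/side2.png

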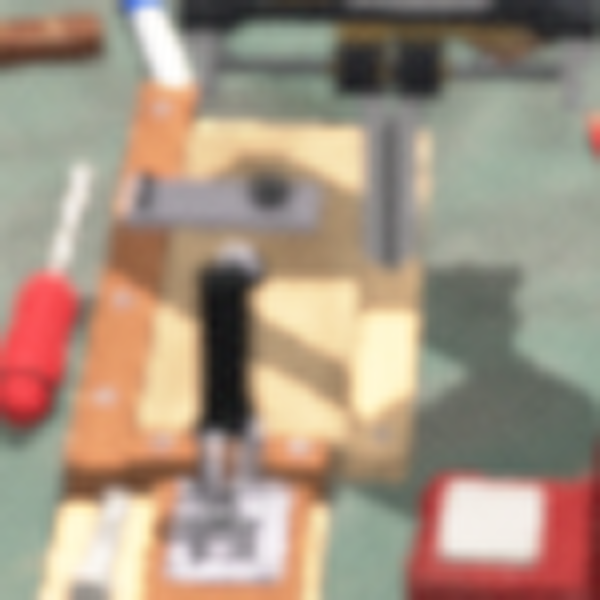

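>>> drive_tool(deltas="0 -0.1 0 0 0 0 0; 0 -0.25 0 0 0 0 0; 0 -0.25 -0.4 0 0 0 0; 0 -0.25 -0.8 0 0 0 0; 0 -0.25 -1 0 0 0 0")

```text
time: 13.9
tool_pos: [0.4403, -0.2837, 0.1262]
ee_rot: [3.137, 0.003, 1.619]
wrist_force: [1.3, -0.6, 0.5]
width: 0.0002
finger_force: 0.0
```

>>> drive_tool(deltas="0 0 -0.4 0 0 0 0; 0 0 -0.8 0 0 0 0; 0.3 0.3 -0.9 0 0 0 0; 0.6 0.6 -0.9 0 0 0 0; 0.8 0.73 -0.9 0 0 0 0")

```text
time: 14.4
tool_pos: [0.5099, -0.1977, 0.2132]
ee_rot: [3.139, -0.0, 1.621]
wrist_force: [0.3, -0.9, -0.1]
width: 0.0003
finger_force: 0.0
```

>>> drive_tool(deltas="0.4 0 0 0 0 0 0; 0.8 0 0 0 0 0 0; 0.94 0 0 0 0 0 0; 0.94 0 0 0 0 0 0; 0.94 0 0 0 0 0 0")

```text
time: 14.9
tool_pos: [0.5038, -0.1063, 0.2125]
ee_rot: [3.141, 0.001, 1.62]
wrist_force: [-0.5, -0.1, -0.1]
width: 0.0004
finger_force: 0.0
```

```bash
python3 - <<'E'
from h import *
p=robot.get_obs()["tool_pos"]
def jf(p,o=(.546,-.1293),a=.05):
    d=np.array(p[:2])-o;return d[0]*np.cos(a)+d[1]*np.sin(a),-d[0]*np.sin(a)+d[1]*np.cos(a)
print(p,jf(p))
s={n:snapshot(n) for n in("top","side")}
for t in("handle_tip","clamp_pad"):
  for n in s: print(t,n,[(np.round(q["xy"],1),round(q["confidence"],2)) for q in finder.landmark_of(n,t)[:2]])
c,S=np.cos(.05),np.sin(.05)
w=lambda x,y,z:[.546+c*x-S*y,-.1293+S*x+c*y,z]
for n in s: print(n,"pred tip",proj(s[n],w(-.0425,.054,.151)),"tcp",proj(s[n],p))
a=s["side"]["img"][120:240,200:320,::-1];cv2.imwrite("pics/s3.png",cv2.resize(a,None,fx=5,fy=5,interpolation=2))
E
```

```text
[ 0.50381579 -0.10626214  0.21248975] (np.float64(-0.040980076432312336), np.float64(0.02511740090158933))
handle_tip top []
handle_tip side [(array([253.9, 192.8]), 0.66)]
clamp_pad top [(array([255.7, 188.5]), 0.61)]
clamp_pad side []
top pred tip [226.61860657 186.22154365] tcp [235.44358033 181.61770945]
side pred tip [253.82973708 192.36074894] tcp [253.86008784 169.45409232]
```

View pics/s3.png

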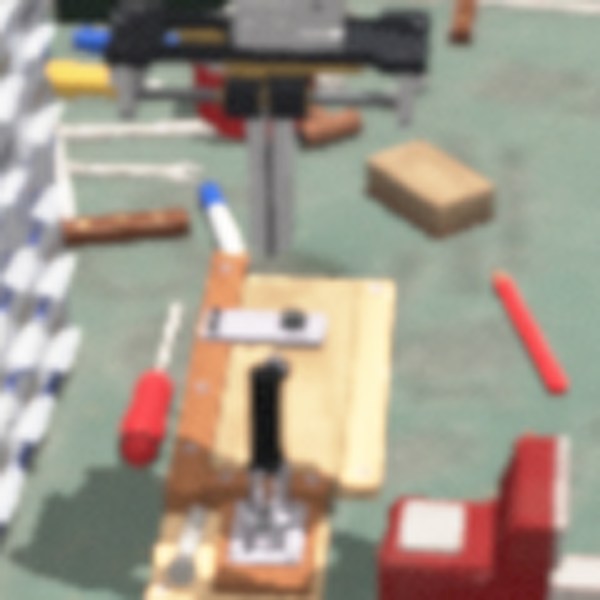

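>>> drive_tool(deltas="0 -0.01 0.3 0 0 0 0; 0 -0.01 0.6 0 0 0 0; 0 -0.01 0.85 0 0 0 0; 0 -0.01 0.85 0 0 0 0; 0 -0.01 0.85 0 0 0 0")

```text
time: 15.7
tool_pos: [0.5029, -0.1058, 0.1276]
ee_rot: [-3.141, -0.0, 1.619]
wrist_force: [-0.0, -1.2, 0.5]
width: 0.0005
finger_force: 0.0
```

>>> drive_tool(deltas="0.1 0 0 0 0 0 0; 0.2 0 0 0 0 0 0; 0.3 0 -0.02 0 0 0 0; 0.4 0 -0.04 0 0 0 0; 0.4 0 -0.05 0 0 0 0")

```text
time: 16.2
tool_pos: [0.5012, -0.0638, 0.1333]
ee_rot: [3.14, -0.0, 1.622]
wrist_force: [0.3, -0.1, 0.4]
width: 0.0003
finger_force: 0.0
```

>>> drive_tool(deltas="0.1 0 -0.02 0 0 0 0; 0.2 0 -0.03 0 0 0 0; 0.3 0 0 0 0 0 0; 0.38 0 0.02 0 0 0 0; 0.46 0 0.07 0 0 0 0")

```text
time: 16.7
tool_pos: [0.4989, -0.0187, 0.1255]
ee_rot: [3.141, 0.0, 1.62]
wrist_force: [0.7, 0.3, 0.9]
width: 0.0006
finger_force: 0.3
```

>>> drive_tool(deltas="0.09 0 0.06 0 0 0 0; 0.15 0 0.15 0 0 0 0; 0.2 0 0.24 0 0 0 0; 0.25 0 0.33 0 0 0 0; 0.25 0 0.33 0 0 0 0")

```text
time: 17.2
tool_pos: [0.497, 0.0057, 0.091]
ee_rot: [-3.14, -0.0, 1.62]
wrist_force: [0.9, -0.5, 2.3]
width: 0.0004
finger_force: 1.2
```

```bash
python3 - <<'E'
from h import *
o=robot.get_obs();print(o["tool_pos"],o["wrist_force"])
s=snapshot("side");a=s["img"][140:260,200:320,::-1];cv2.imwrite("pics/s4.png",cv2.resize(a,None,fx=5,fy=5,interpolation=2))
E
```

```text
[0.49703772 0.00571439 0.0910046 ] [ 0.92867258 -0.46217158  2.33611867]
```

View pics/s4.png

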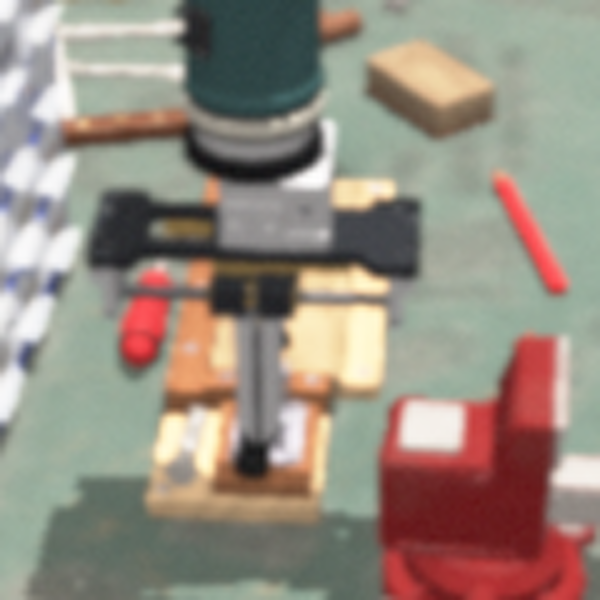

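The handle is nearly level under the fingertips (crop 253,460), and the gripper is clear of the vise. Now I'll press straight down.

>>> drive_tool(deltas="0 0 0.05 0 0 0 0; 0.01 0 0.1 0 0 0 0; 0.02 0 0.15 0 0 0 0; 0.02 0 0.19 0 0 0 0; 0.02 0 0.22 0 0 0 0")

```text
time: 17.75
tool_pos: [0.4969, 0.0074, 0.0696]
ee_rot: [-3.14, -0.0, 1.62]
wrist_force: [-2.1, 0.4, 6.8]
width: 0.0008
finger_force: 3.4
```

>>> drive_tool(deltas="0 0 0.02 0 0 0 0; 0 0 0.04 0 0 0 0; 0 0 0.04 0 0 0 0")

```text
time: 18.05
tool_pos: [0.4973, 0.0074, 0.0687]
ee_rot: [-3.142, 0.0, 1.62]
wrist_force: [-5.6, 0.0, 11.1]
width: 0.0003
finger_force: 5.4
```

>>> drive_tool(deltas="0 0 0.03 0 0 0 0; 0 0 0.05 0 0 0 0; 0 0 0.05 0 0 0 0")

```text
time: 18.35
tool_pos: [0.4976, 0.0074, 0.0667]
ee_rot: [3.14, 0.0, 1.62]
wrist_force: [-10.2, 1.3, 23.2]
width: 0.0004
finger_force: 11.7
```

>>> drive_tool(deltas="0 0 -0.2 0 0 0 0; 0 0 -0.5 0 0 0 0; 0 0 -1 0 0 0 0; 0 0 -1 0 0 0 0")

```text
time: 18.75
tool_pos: [0.5016, 0.007, 0.1693]
ee_rot: [3.127, 0.002, 1.62]
wrist_force: [0.4, -0.2, 1.1]
width: -0.0001
finger_force: 0.0
```

>>> drive_tool(deltas="0 0 -0.5 0 0 0 0; -0.4 -0.4 -1 0 0 0 0; -0.8 -0.8 -1 0 0 0 0; -1 -1 -1 0 0 0 0; -1 -1 -1 0 0 0 0")

```text
time: 19.25
tool_pos: [0.4005, -0.1004, 0.2626]
ee_rot: [3.14, 0.003, 1.614]
wrist_force: [0.8, 0.8, -0.3]
width: 0.0
finger_force: 0.0
```

```bash
python3 - <<'E'
from h import *
s={n:snapshot(n) for n in("top","side")}
c,S=np.cos(.05),np.sin(.05)
w=lambda x,y,z:[.546+c*x-S*y,-.1293+S*x+c*y,z]
for n in s: print(n,proj(s[n],w(-.0425,.164,.064)),[(np.round(q["xy"],1),round(q["confidence"],2)) for q in finder.landmark_of(n,"handle_tip")[:2]])
a=s["side"]["img"][150:260,190:300,::-1];b=s["top"]["img"][160:230,190:350,::-1]
cv2.imwrite("pics/s5.png",np.vstack([cv2.resize(a,(350,350),interpolation=2)[:, :].copy() if 0 else cv2.copyMakeBorder(cv2.resize(a,(330,330),interpolation=2),0,0,0,310,0),cv2.resize(b,(640,270),interpolation=2)]))
E
```

```text
top [192.8608539  192.44456406] []
side [251.0474527  238.96905072] [(array([252.1, 242.6]), 0.52)]
```

View pics/s5.png

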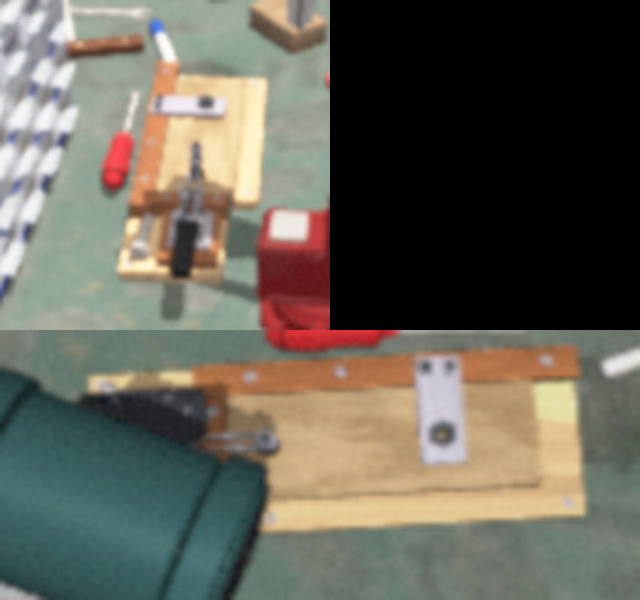

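The handle stays down after release, with its tip at (252,242.6) against a predicted shut position of (251,239). The foot is on the board, and the board is flush to the fence and stop.

```bash
python3 -c "
from bench import robot
print(robot.close_job())"
```

```text
the job is handed in; nothing more can be done
None
```

I pushed the board home against the fence and end stop, threw the clamp handle down to its locked position with the foot on the board, and handed the job in. The last pictures show all three in place, but the job returned no verdict and I had no direct reading of the joint angle or foot force.

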